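Set the suction and start the downdraft sanding table

ROBOT

A 7-joint arm with a two-finger parallel gripper is mounted at the origin on the work surface. World frame = base frame: x ahead of the robot, y to its left, z up, the work surface at z = 0. Lengths are in m, angles in rad, forces in N, time in s.
With the tool pointing down it reaches from about 0.4 to 0.875 m from the base axis. Payload 19.3 kg.
Tool frame: the origin (TCP) lies between the finger pads; the fingertips stand 19 mm ahead of it and the grasp point (between the pads) is the TCP; z points along the fingers, y is the direction in which the jaws open and shut (so a half turn about z gives the same grasp; the last joint's range is limited). The gripper opens to 85 mm and grips with 20 to 120 N. Pads are 22 mm wide; open, the fingers measure 114 mm over their backs; the gripper's body (76 mm by 85 mm) begins 54 mm behind the grasp point. The pads swing forward as they close: fully open they stand 13 mm farther back than shut.
Start: joints at [-1.32, 0.521, -0.036, 1.599, 0.021, 1.021, -0.113], TCP at [0.197, 0.593, 0.25] pointing down, gripper open.
Joint ranges: [-2.91, 2.91], [-0.3, 2.13], [-1.5, 1.42], [0.17, 2.43], [-1.26, 4.41], [0.16, 1.93], [-2.52, 2.52]. Speed limits (rad/s): [1.89, 1.89, 2.39, 2.39, 3.01, 3.01, 3.01].

INTERFACE

Orientations are given as [roll, pitch, yaw] about the fixed x, y, z axes, in that order (R = Rz(yaw) Ry(pitch) Rx(roll)).
In Python, from workcell import status, imaging, bot gives the robot as it stands.
- The arm moves only by the shell command python3 -m handwheel 'ROWS' [FORCE]. ROWS is JSON, a list of rows, each an object with "offset": the shift along the tool's x, y, z in mm, a list of three; "rot": the turn, a rotation vector about the tool's x, y, z in degrees, a list of three; "claw": the opening, from -1 (shut) to 1 (fully open). A call has 1 to 12 rows; each row shifts and turns the commanded pose from where the row before left it, along the tool's axes as they then stand; what a row does not reach is not made up. A row lasts 1/10 s, in which the tool goes at most 50 mm and 8.59 degrees, less where a joint would pass 70% of its speed; a pose out of reach is approached as far as the arm can. A call is refused whole if a number of a shift passes 50 or a number of a turn 8.59, either way. A call with a gripper value outside its range is refused whole. The fingers move at their own pace and stop on an object; FORCE is the grip in N (left out, the last holds). Time passes only in rows, so rows that do not move let the fingers close. It gives the time, the measured TCP pose, the force and the opening at its end, in the units of the state.
- status.observe(): the state, without advancing time (a new reading comes with each control period).
- imaging.grab_frame(name): name is "scene" or "side" or "wrist"; returns a dict with "color" (420x560x3 uint8, red, green, blue), "range_z" (420x560 float32, m along the optical axis (not along the pixel's ray), 0 where there is no reading), "fx", "fy", "cx", "cy" (pixels), "camera_from_world" (4x4, takes a point from world to camera coordinates). Camera axes: x right, y down, z forward; pixel columns grow to the right and rows downward; lengths in m; the calibration is good to about 2 mm. A picture is of the moment at which its call begins.
- bot.job_done(): hands the job in, once; it reports no verdict.
Trained networks look in the newest picture that a camera, given by its name, has taken for a name from the list of things; names that differ only in an ending like _2 or _b are one class to them, and where a whole thing is asked for, a point or a joint stands for the part that bears it (a point fixed in the world has none). Each returns a list of dicts, best first, with "conf" (0 to 1); they miss things now and then, are a little off and sometimes report something else, mostly with a low value. They report only what shows in the picture. A call takes as long as a camera call.
- imaging.regions_of(thing, camera): "region" (420x560 bool, what is visible of it) and "box" ([centre column, centre row, width, height] in pixels, round what is visible of it).
- imaging.mark_of(thing, camera): "uv" ([column, row] in pixels: a listed point, or the origin of a listed thing).
The state is a dict: "clock": time; "qpos": joint angles; "qd": joint speeds; "joint_efforts": joint torques, N m; "position": TCP position; "tool_rot": TCP orientation; "force": force on the tool from outside, world axes, zero at the start; "moment": the same for the moment, N m; "grip_width": finger opening in m.
Only numpy, scipy, OpenCV 4.12 (cv2) and the standard library are available. Lean on these libraries where they do the work, as an engineer would, in place of code of your own. Each camera call takes 0.05 s, during which the arm holds its last target.

TASK

Get the downdraft sanding table on the carving bench ready for sanding: push its black suction selector round with a fingertip, without taking the handle between the fingers, until it has clicked into step 5 (the fifth white dot, counting from the smallest), then press the green start button all the way down and let it come back up. Leave the red stop button alone and leave the carving and all the tools and other loose things lying where they are.

Things in the scene. Friction and masses are not known exactly. Their poses are not given: they have to be found in the camera images.
- sander: Fixed downdraft sanding table: blue-grey metal box, 300 (x) by 440 (y) by 95 mm high, slotted steel top. Origin: centre of its underside on the bench; front faces its -x, z up; turned by up to 0.2 rad. Along its +y edge, on top, a dark control plate 112 mm wide carries the selector (axis at x -78, y +156 mm), green start button (x +40, y +154) and red stop button (x +102, y +154).
- selector (a joint): Angle of the black suction selector (rad), growing clockwise seen from above. Seven clicks 0.5236 rad apart: step 1 at 0, 2 at 0.524, 3 at 1.047, 4 at 1.571, 5 at 2.094, 6 at 2.618, 7 at 3.142, end stops just beyond. Starts on step 1, 2 or 3. A detent holds it in each step: about 0.12 Nm starts it moving; past half-way to the next step it jumps on into it by itself.
- handle (a point): Point on the selector's axis at the top of its handle, 131 mm above the bench; frame turns with it: +y along the pointer end (white line on top), z up. The handle is an upright bar 13 mm thick, 24 mm tall, reaching 34 mm from the axis at the pointer end, 26 mm the other way. Below the bar: black flange 48 mm across, top 24 mm below this point; aluminium disc 68 mm across, top 30 mm below.
- start_button (a joint): Travel of the green start button (m): 0 up, 0.006 fully down; a spring of about 5 N at full travel brings it back up.
- start_button_top (a point): Centre of the top of the green start button's cap (30 mm across), 119.5 mm above the bench when up. It is pressed straight down 6 mm; its aluminium collar, 46 mm across, lies 10 mm below this point.
- stop_button (a joint): Travel of the red stop button (m): 0 up. To be left alone.
- stop_button_top (a point): Centre of the top of the red stop button's cap (30 mm across, like the green one), 62 mm behind the green one.
- carving: Loose: the carved rosette panel, pale wood, 130 x 100 x 29 mm, lying on the slotted top. Origin at the centre of its underside.
- sanding_block: Loose: cork sanding block with brown abrasive, 110 x 55 x 33 mm, on the slotted top. Origin at the centre of its underside.
- gouge_a: Loose: carving gouge with pale wood handle and brass ferrule, about 240 mm long, 29 mm thick, lying on the bench. Origin under its middle.
- gouge_b: Loose: carving gouge with dark wood handle and steel ferrule, about 225 mm long, 29 mm thick, lying on the bench. Origin under its middle.
- mallet: Loose: turned wooden carver's mallet standing on its head, 90 mm across, 250 mm tall. Origin at the centre of its underside.
- wax_tin: Loose: round steel tin with brass-coloured lid, 76 mm across, 45 mm tall, on the bench. Origin at the centre of its underside.
- strop: Loose: leather strop on a pine block, 200 x 50 x 22 mm, on the bench. Origin at the centre of its underside.
- dial_plate (a point): Point on the selector's axis on the control plate's upper face, 97.5 mm above the bench; axes as the sander's. Seven white dots lie round it at 43 mm, the smallest (4.4 mm) for step 1, growing to the largest (8.4 mm) for step 7. The pointer stands along this frame's +y at step 1, +x at step 4, -y at step 7; 30 deg between dots.

How it is judged:
On the way, in this order (a step that is already met when the one before it is completed fails the run):
1. the selector rests in step 5 (value of joint selector between 1.97 and 2.22 rad and contact force between sander and the fingers below 0.2 N), for 0.2 s.
2. with the selector in step 5, the start button is pressed fully down (value of joint start_button above 0.005 m and value of joint selector between 1.97 and 2.22 rad), for 0.05 s.
At the end, for the whole second after the job is handed in: The selector rests in step 5 (joint 1.97 to 2.22 rad), the start button, pressed past 5 mm after the selector was set and let go, is up again (under 1 mm), the stop button is up, and no loose thing lies more than 20 mm from where it was (value of joint selector between 1.97 and 2.22 rad and value of joint each of start_button, stop_button below 0.001 m and distance of each of carving, sanding_block, gouge_a, gouge_b, mallet, wax_tin, strop from where it was at the start of the episode below 0.02 m); the robot touches nothing.
It fails at once if the start button is pressed while the selector is not in step 5 (value of joint start_button above 0.004 m and (value of joint selector below 1.9 rad or value of joint selector above 2.3 rad)).
It fails at once if the red stop button is pressed (2 mm or more) (value of joint stop_button above 0.002 m).
It fails at once if the selector's handle is taken between the fingers (x of the grasp point in the frame of handle between -0.008 and 0.008 m and y of the grasp point in the frame of handle between -0.032 and 0.04 m and z of the grasp point in the frame of handle between -0.04 and 0.006 m).
It fails at once if a loose thing is lifted, carried or pushed more than 20 mm (distance of any of carving, sanding_block, gouge_a, gouge_b, mallet, wax_tin, strop from where it was at the start of the episode above 0.02 m).
It also fails if it takes over 46 s, if anything falls off the work surface, if the arm or the gripper's body presses on something with over 40 N, if the wrist force passes 120 N, or if a joint passes its speed limit or range.

## Working session

There is one attempt and no reset: what is moved stays moved. The work goes in short steps, Python scripts to look and compute and a shell command to move; the robot and the scene stay as the last step left them, time stands still between calls to the robot, and variables do not carry over. Pictures are saved under pics/ and viewed, and the job is handed in when it is done.

```bash
ls; mkdir -p pics; python3 - <<'E'
from workcell import status, imaging, bot
import cv2, numpy as np, pickle
print(status.observe())
for n in ["scene","side","wrist"]:
    f=imaging.grab_frame(n); pickle.dump(f,open(f"pics/{n}0.pkl","wb"))
    cv2.imwrite(f"pics/{n}0.png",cv2.cvtColor(f["color"],cv2.COLOR_RGB2BGR))
    for t in ["dial_plate","handle","start_button_top","stop_button_top"]:
        print(n,t,[(m["uv"],round(m["conf"],2)) for m in imaging.mark_of(t,n)][:2])
E
```

```text
pics
{'clock': 0.0, 'qpos': array([-1.32020895,  0.52200837, -0.0363301 ,  1.60000764,  0.02120791,
        1.02109551, -0.11282467]), 'qd': array([ 0.00050368, -0.00028103, -0.00053207, -0.00062942, -0.00123286,
       -0.00089533, -0.00029438]), 'joint_efforts': array([-9.06697151e-04, -9.27072644e+01,  1.97921567e+00, -3.69950008e+01,
        1.76903279e-02,  8.02005030e-03,  5.95435449e-05]), 'position': array([0.19700552, 0.59280498, 0.24972934]), 'tool_rot': array([-3.14046235e+00,  8.64553532e-05,  2.82077715e+00]), 'force': array([-0.50518598, -0.21163549, -0.11513842]), 'moment': array([-0.00582982,  0.00770095,  0.04197631]), 'grip_width': 0.08518710154018484}
scene dial_plate [([337.9, 199.0], 0.82), ([367.4, 171.7], 0.41)]
scene handle [([342.0, 187.4], 0.63)]
scene start_button_top [([360.5, 213.9], 0.53)]
scene stop_button_top [([373.9, 226.0], 0.48)]
side dial_plate [([258.7, 167.5], 0.92)]
side handle [([257.1, 157.5], 0.5)]
side start_button_top [([290.5, 151.6], 0.4), ([256.0, 153.7], 0.21)]
side stop_button_top [([314.4, 144.0], 0.58)]
wrist dial_plate []
wrist handle []
wrist start_button_top []
wrist stop_button_top []
```

View pics/scene0.png

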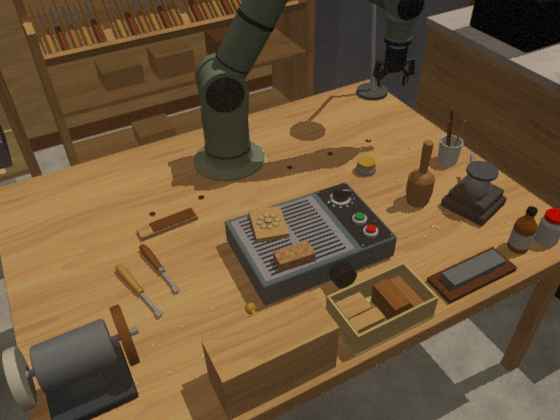

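View pics/side0.png

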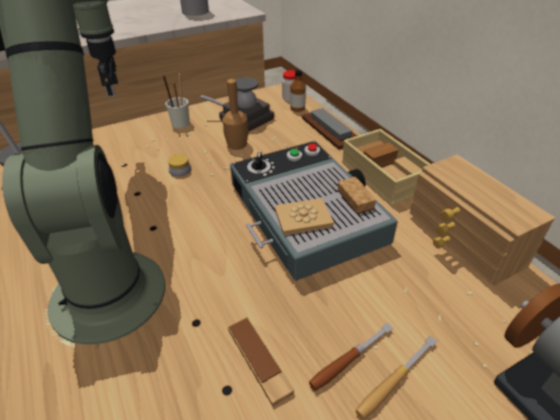

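View pics/wrist0.png

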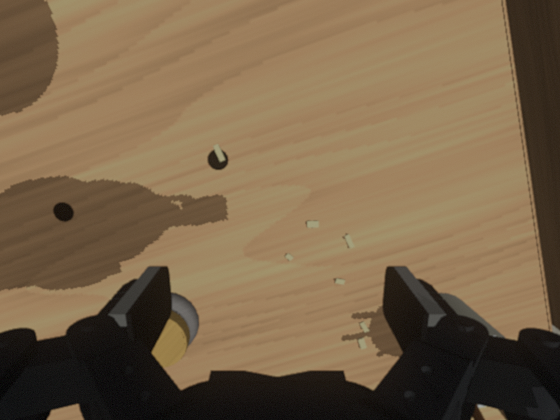

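```bash
cat > h.py <<'E'
import numpy as np, pickle
def to_world(f,uv,z=None):
    """pixel -> world; z: intersect ray with plane z, else depth"""
    u,v=uv; T=np.linalg.inv(f["camera_from_world"])
    r=np.array([(u-f["cx"])/f["fx"],(v-f["cy"])/f["fy"],1.0])
    o=T[:3,3]; d=T[:3,:3]@r
    if z is None: return o+d*f["range_z"][int(round(v)),int(round(u))]
    return o+d*(z-o[2])/d[2]
def proj(f,p):
    c=f["camera_from_world"]@np.append(p,1); return np.array([f["fx"]*c[0]/c[2]+f["cx"],f["fy"]*c[1]/c[2]+f["cy"]])
E
python3 - <<'E'
import pickle
from h import *
M={"scene":dict(dial=([337.9,199],.0975),handle=([342,187.4],.131),start=([360.5,213.9],.1195),stop=([373.9,226],.1195)),
"side":dict(dial=([258.7,167.5],.0975),handle=([257.1,157.5],.131),start=([290.5,151.6],.1195),stop=([314.4,144],.1195))}
for n in M:
    f=pickle.load(open(f"pics/{n}0.pkl","rb")); T=np.linalg.inv(f["camera_from_world"]); print(n,"cam",T[:3,3].round(3))
    for k,(uv,z) in M[n].items(): print(k,to_world(f,uv,z).round(4),to_world(f,uv).round(4))
E
```

```text
scene cam [ 1.572 -0.591  1.206]
dial [0.5029 0.1717 0.0975] [0.5098 0.1667 0.1047]
handle [0.4932 0.1914 0.131 ] [0.4632 0.2132 0.101 ]
start [0.6173 0.1782 0.1195] [0.6205 0.1756 0.1232]
stop [0.6813 0.182  0.1195] [0.681  0.1823 0.119 ]
side cam [ 0.062 -0.785  0.839]
dial [0.4977 0.1707 0.0975] [0.4911 0.1561 0.1088]
handle [0.4963 0.1752 0.131 ] [0.497  0.1768 0.1298]
start [0.6056 0.1698 0.1195] [0.6095 0.1767 0.1143]
stop [0.6911 0.1707 0.1195] [0.6916 0.1716 0.1189]
```

The scene shows the sander right of the robot, with its dial at about (340,197), green button at (360,216) and red at (372,229) in the scene view. The mallet stands behind the control plate.

```bash
python3 - <<'E'
import pickle
from h import *
f=pickle.load(open("pics/scene0.pkl","rb"))
for n,uv in dict(mallettop=(426,146),mallethead=(420,190),tin=(366,162)).items(): print(n,to_world(f,uv).round(3))
f=pickle.load(open("pics/wrist0.pkl","rb"));T=np.linalg.inv(f["camera_from_world"]);print(T.round(3),f["fx"],f["cx"],f["cy"])
R=np.array([[np.cos(2.8208),np.sin(2.8208),0],[np.sin(2.8208),-np.cos(2.8208),0],[0,0,-1]])
print("tool axes",R.round(3)); print("cam in tool",R.T@(T[:3,3]-[.197,.5928,.2497]),(R.T@T[:3,:3]).round(3))
print("shift to (.50,.10):",R.T@(np.array([.5,.10,.32])-[.197,.5928,.2497]))
E
```

```text
mallettop [0.559 0.456 0.24 ]
mallethead [0.587 0.439 0.087]
tin [0.328 0.411 0.046]
[[ 0.316  0.914  0.255  0.133]
 [ 0.949 -0.304 -0.085  0.613]
 [ 0.     0.269 -0.963  0.374]
 [ 0.     0.     0.     1.   ]] 356.6664259993371 276.8069873055891 209.75713090880512
tool axes [[-0.949  0.315  0.   ]
 [ 0.315  0.949  0.   ]
 [ 0.     0.    -1.   ]]
cam in tool [ 0.06747398 -0.00097085 -0.12443357] [[-0.    -0.963 -0.269]
 [ 1.    -0.     0.   ]
 [-0.    -0.269  0.963]]
shift to (.50,.10): [-0.44293183 -0.37211857 -0.0703    ]
```

```bash
python3 -m handwheel '[{"offset":[-38,-28,-7],"rot":[0,0,0],"claw":-1},{"offset":[-38,-28,-7],"rot":[0,0,0],"claw":-1},{"offset":[-38,-28,-7],"rot":[0,0,0],"claw":-1},{"offset":[-38,-28,-7],"rot":[0,0,0],"claw":-1},{"offset":[-38,-28,-7],"rot":[0,0,0],"claw":-1},{"offset":[-38,-28,-7],"rot":[0,0,0],"claw":-1},{"offset":[-38,-28,-7],"rot":[0,0,0],"claw":-1},{"offset":[-38,-28,-7],"rot":[0,0,0],"claw":-1},{"offset":[-38,-28,-7],"rot":[0,0,0],"claw":-1},{"offset":[-38,-28,-7],"rot":[0,0,0],"claw":-1},{"offset":[-38,-28,-7],"rot":[0,0,0],"claw":-1},{"offset":[0,0,0],"rot":[0,0,0],"claw":-1}]' 40
python3 - <<'E'
from workcell import status, imaging, bot
import cv2, numpy as np, pickle
from h import *
n="wrist"
f=imaging.grab_frame(n); pickle.dump(f,open(f"pics/{n}1.pkl","wb"))
s=status.observe(); print(s["clock"],s["position"],s["tool_rot"],s["qd"].round(2),s["grip_width"])
cv2.imwrite(f"pics/{n}1.png",cv2.cvtColor(f["color"],cv2.COLOR_RGB2BGR))
for t,z in [("dial_plate",.0975),("handle",.131),("start_button_top",.1195),("stop_button_top",.1195)]:
  for m in imaging.mark_of(t,n)[:2]: print(t,m["uv"],round(m["conf"],2),to_world(f,m["uv"],z).round(4))
E
```

```text
clock: 1.95
position: [0.4997, 0.1634, 0.3283]
tool_rot: [-3.141, 0.003, 2.813]
force: [-0.8, 0.6, -0.6]
grip_width: -0.0001
2.0 [0.49807625 0.166295   0.32769385] [-3.14158914e+00  1.14084026e-03  2.81590429e+00] [-0.05 -0.   -0.05  0.02 -0.01 -0.01 -0.03] 4.2344175842237675e-05
dial_plate [292.9, 174.9] 0.76 [0.5006 0.1789 0.0975]
handle [292.1, 181.1] 0.68 [0.4996 0.1769 0.131 ]
handle [324.4, 287.1] 0.64 [0.612  0.1739 0.131 ]
start_button_top [324.6, 285.3] 0.76 [0.6164 0.1743 0.1195]
```

View pics/wrist1.png

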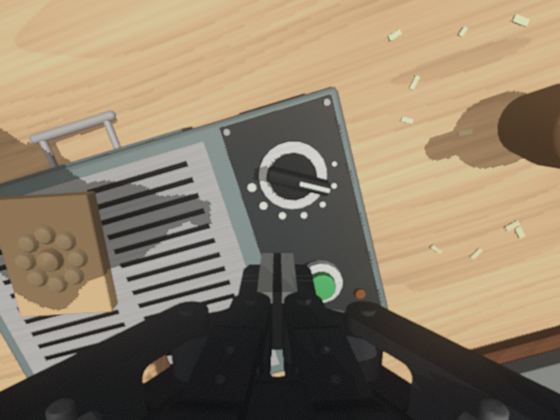

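The wrist view shows the dial centre at about (292,176), with dots from (334,164) for the smallest to (252,187) for the largest. The pointer line aims near dot 2 at (334,186), and the green button is at (322,287).

```bash
python3 - <<'E'
import pickle,cv2
from h import *
f=pickle.load(open("pics/wrist1.pkl","rb"))
img=cv2.cvtColor(f["color"],cv2.COLOR_RGB2BGR)
c=img[120:320,190:410]; cv2.imwrite("pics/crop1.png",cv2.resize(c,None,fx=3.6,fy=3,interpolation=cv2.INTER_CUBIC)[:600])
g=f["color"].astype(int); m=(g.min(2)>150).astype(np.uint8); m[:, :240]=0
n,l,s,cc=cv2.connectedComponentsWithStats(m)
D=[]
for i in range(1,n):
    if 4<s[i,4]<200 and 130<cc[i][1]<240 and cc[i][0]<350: w=to_world(f,cc[i],.0975); D.append((s[i,4],cc[i],w)); print(s[i],cc[i].round(1),w.round(4), to_world(f,cc[i]).round(4))
E
```

```text
[332 161   5   6  20] [334.  163.5] [0.5029 0.2212 0.0975] [0.5028 0.2212 0.0979]
[248 183   8   9  58] [251.5 187.1] [0.499  0.1352 0.0975] [0.4989 0.1353 0.0981]
[300 182  30  11 132] [314.4 186.9] [0.5194 0.1957 0.0975] [0.5111 0.1945 0.1322]
[331 183   6   6  26] [333.7 185.3] [0.5241 0.2146 0.0975] [0.5238 0.2145 0.0986]
[260 202   8   8  50] [263.  205.3] [0.5207 0.1399 0.0975] [0.5204 0.1401 0.0989]
[320 202   6   5  27] [322.4 204.1] [0.5392 0.1982 0.0975] [0.5389 0.1981 0.0987]
[279 212   7   7  40] [281.9 215.2] [0.5371 0.155  0.0975] [0.5367 0.1551 0.0988]
[301 212   6   7  34] [303.5 214.9] [0.544  0.1762 0.0975] [0.5441 0.1762 0.097 ]
```

View pics/crop1.png

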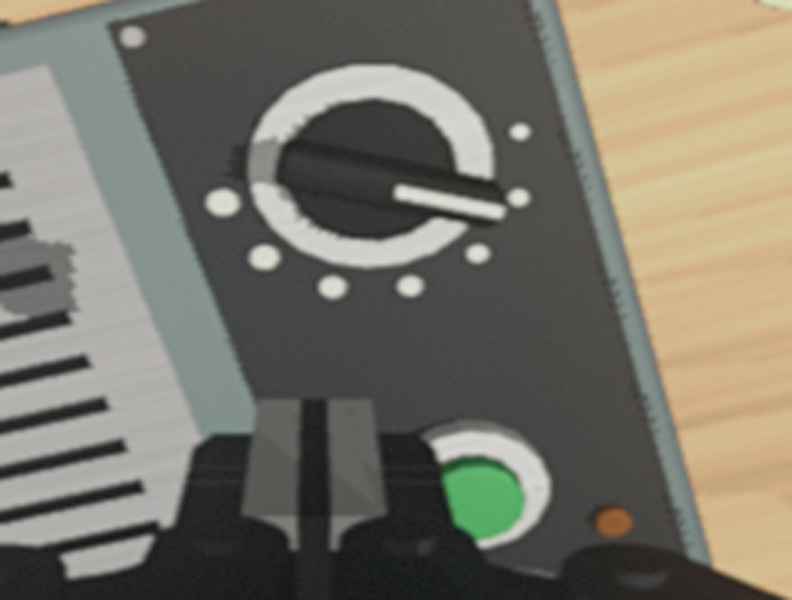

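```bash
cat >> h.py <<'E'
from scipy.spatial.transform import Rotation as Ro
C=np.array([.501,.1782]); PH0=.045
def pt(phi): # phi selector angle
    a=phi+PH0; return np.array([np.sin(a),np.cos(a)]),np.array([np.cos(a),-np.sin(a)])
def need(target,phi_yaw):
    """target xyz; orientation: tool down, y along p(phi_yaw), x=-t"""
    from workcell import status
    s=status.observe(); R=Ro.from_euler('xyz',s["tool_rot"]).as_matrix()
    p,t=pt(phi_yaw); Rt=np.column_stack([np.append(-t,0),np.append(p,0),[0,0,-1]])
    print("clk",s["clock"],"pos",s["position"].round(4),"q",s["qpos"].round(2),"F",s["force"].round(1))
    print("shift mm (tool)",(R.T@(np.array(target)-s["position"])*1000).round(1),"rotvec deg",np.degrees(Ro.from_matrix(R.T@Rt).as_rotvec()).round(1))
    x,y,z=s["position"]; d=np.array([x,y])-C; py,tx=pt(phi_yaw); 
    print("in handle frame at phi: along p %.1f along t %.1f mm"%(d@py*1e3,d@tx*1e3))
E
python3 - <<'E'
from h import *
p,t=pt(.524); need(np.append(C+.024*p-.028*t,.2),.524); need(np.append(C+.024*p-.028*t,.132),.524)
E
```

```text
clk 2.2 pos [0.4961 0.17   0.3272] q [-0.56  0.28  0.15  1.77 -0.05  1.09  0.86] F [0.4 0.6 0. ]
shift mm (tool) [ 19.1  39.5 127.2] rotvec deg [ 0.  -0.  14.3]
in handle frame at phi: along p -9.6 along t 0.3 mm
clk 2.2 pos [0.4961 0.17   0.3272] q [-0.56  0.28  0.15  1.77 -0.05  1.09  0.86] F [0.4 0.6 0. ]
shift mm (tool) [ 19.1  39.5 195.2] rotvec deg [ 0.  -0.  14.3]
in handle frame at phi: along p -9.6 along t 0.3 mm
```

```bash
python3 -m handwheel '[{"offset":[6,13,42],"rot":[0,0,0],"claw":-1},{"offset":[6,13,42],"rot":[0,0,0],"claw":-1},{"offset":[7,13,43],"rot":[0,0,0],"claw":-1},{"offset":[0,0,0],"rot":[0,0,7.15],"claw":-1},{"offset":[0,0,0],"rot":[0,0,7.15],"claw":-1},{"offset":[0,0,0],"rot":[0,0,0],"claw":-1},{"offset":[0,0,0],"rot":[0,0,0],"claw":-1}]'
python3 - <<'E'
from workcell import imaging
from h import *
import cv2
p,t=pt(.524); need(np.append(C+.024*p-.028*t,.132),.524)
f=imaging.grab_frame("wrist"); pickle.dump(f,open("pics/wrist2.pkl","wb")); cv2.imwrite("pics/wrist2.png",cv2.cvtColor(f["color"],cv2.COLOR_RGB2BGR))
E
```

```text
clock: 2.9
position: [0.4905, 0.2128, 0.2004]
tool_rot: [3.141, 0.0, 2.576]
force: [0.3, 0.2, 0.6]
grip_width: 0.0002
clk 2.9 pos [0.4905 0.2128 0.2004] q [-0.65  0.45  0.18  1.9  -0.11  0.81  0.59] F [0.3 0.2 0.6]
shift mm (tool) [ 0.5  0.5 68.4] rotvec deg [0.  0.  0.2]
in handle frame at phi: along p 23.5 along t -27.5 mm
```

View pics/wrist2.png

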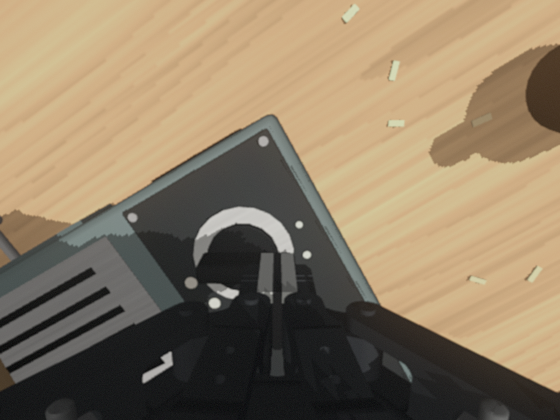

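The view is aligned: the bar runs horizontally at row ~265, and the fingertips are at (277,255) on its near side.

```bash
python3 - <<'E'
from h import *
import cv2
f=pickle.load(open("pics/wrist2.pkl","rb")); img=cv2.cvtColor(f["color"],cv2.COLOR_RGB2BGR)
p,t=pt(.524)
P=lambda a,b,z: proj(f,np.append(C+a*p+b*t,z)).round().astype(int)
q=np.array([P(.034,.0065,.131),P(.034,-.0065,.131),P(-.026,-.0065,.131),P(-.026,.0065,.131)])
img=cv2.convertScaleAbs(img,alpha=1.8)
cv2.polylines(img,[q],True,(0,0,255),1)
for i in range(7):
    pp,_=pt(i*.5236); cv2.circle(img,tuple(proj(f,np.append(C+.043*pp,.0975)).round().astype(int)),5,(0,255,255),1)
cv2.imwrite("pics/chk2.png",cv2.resize(img[180:340,150:380],None,fx=3.4,fy=3.4))
E
```

```text
(no output)
```

View pics/chk2.png

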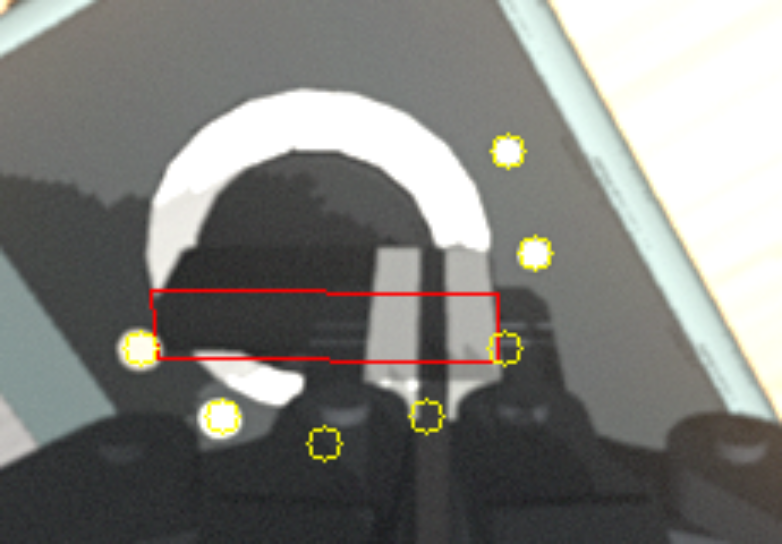

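```bash
python3 -m handwheel '[{"offset":[0,0,34],"rot":[0,0,0],"claw":-1},{"offset":[0,0,34],"rot":[0,0,0],"claw":-1},{"offset":[0,0,0],"rot":[0,0,0],"claw":-1},{"offset":[-5,0,0],"rot":[0,0,0],"claw":-1},{"offset":[-4,0,0],"rot":[0,0,0],"claw":-1},{"offset":[0,0,0],"rot":[0,0,0],"claw":-1},{"offset":[0,0,0],"rot":[0,0,0],"claw":-1}]'
python3 -c "
from h import *
need(np.append(C,.132),.524)"
```

```text
clock: 3.65
position: [0.4992, 0.2076, 0.1338]
tool_rot: [3.14, 0.001, 2.572]
force: [-1.5, 1.6, 1.9]
grip_width: 0.0003
clk 3.65 pos [0.4992 0.2076 0.1338] q [-0.62  0.55  0.16  1.93 -0.13  0.66  0.62] F [-1.5  1.6  1.9]
shift mm (tool) [-17.4 -23.8   1.7] rotvec deg [ 0.1  0.  -0.1]
in handle frame at phi: along p 23.8 along t -17.3 mm
```

```bash
python3 -m handwheel '[{"offset":[-3.2,2.1,0],"rot":[0,0,7.4],"claw":-1},{"offset":[-3.2,2.1,0],"rot":[0,0,7.4],"claw":-1},{"offset":[-3.2,2.1,0],"rot":[0,0,7.4],"claw":-1},{"offset":[-3.2,2.1,0],"rot":[0,0,7.4],"claw":-1},{"offset":[-3.2,2.1,0],"rot":[0,0,7.4],"claw":-1},{"offset":[-3.2,2.1,0],"rot":[0,0,7.4],"claw":-1},{"offset":[-3.2,2.1,0],"rot":[0,0,7.4],"claw":-1},{"offset":[-3.2,2.1,0],"rot":[0,0,7.4],"claw":-1},{"offset":[0,0,0],"rot":[0,0,0],"claw":-1}]'
python3 -c "
from h import *
need(np.append(C,.132),.524+np.radians(7.4*8))"
```

```text
clock: 4.55
position: [0.5254, 0.1954, 0.1333]
tool_rot: [3.141, -0.002, 1.534]
force: [-2.4, 4.3, 3.0]
grip_width: -0.0001
clk 4.55 pos [0.5254 0.1954 0.1333] q [-0.77  0.62  0.44  1.89 -0.39  0.71 -0.14] F [-2.4  4.3  3. ]
shift mm (tool) [-18.1 -23.7   1.3] rotvec deg [ 0.  -0.1 -0.3]
in handle frame at phi: along p 23.8 along t -18.0 mm
```

```bash
python3 -m handwheel '[{"offset":[-3.2,2.1,0],"rot":[0,0,7.4],"claw":-1},{"offset":[-3.2,2.1,0],"rot":[0,0,7.4],"claw":-1},{"offset":[-3.2,2.1,0],"rot":[0,0,7.4],"claw":-1},{"offset":[0,0,0],"rot":[0,0,0],"claw":-1},{"offset":[0,0,0],"rot":[0,0,0],"claw":-1},{"offset":[0,0,0],"rot":[0,0,0],"claw":-1}]'
python3 - <<'E'
from workcell import imaging
from h import *
import cv2
need(np.append(C,.132),.524+np.radians(7.4*11))
for n in ["wrist","scene","side"]:
  f=imaging.grab_frame(n); pickle.dump(f,open(f"pics/{n}3.pkl","wb"))
  c=proj(f,np.append(C,.12)).astype(int); i=cv2.cvtColor(f["color"],cv2.COLOR_RGB2BGR)
  h=100 if n=="wrist" else 40
  cv2.imwrite(f"pics/{n}3.png",cv2.resize(i[max(0,c[1]-h):c[1]+h,max(0,c[0]-h):c[0]+h],(400,400),interpolation=cv2.INTER_CUBIC))
a=[cv2.imread(f"pics/{n}3.png") for n in ["wrist","side"]]; cv2.imwrite("pics/m3.png",np.hstack(a))
E
```

```text
clock: 5.15
position: [0.5298, 0.1843, 0.1327]
tool_rot: [3.141, -0.001, 1.154]
force: [0.5, -1.1, 1.1]
grip_width: 0.0003
clk 5.15 pos [0.5298 0.1843 0.1327] q [-0.82  0.65  0.54  1.89 -0.49  0.73 -0.41] F [ 0.5 -1.1  1.1]
shift mm (tool) [-17.3 -23.8   0.7] rotvec deg [ 0.  -0.   0.1]
in handle frame at phi: along p 23.8 along t -17.3 mm
```

View pics/m3.png

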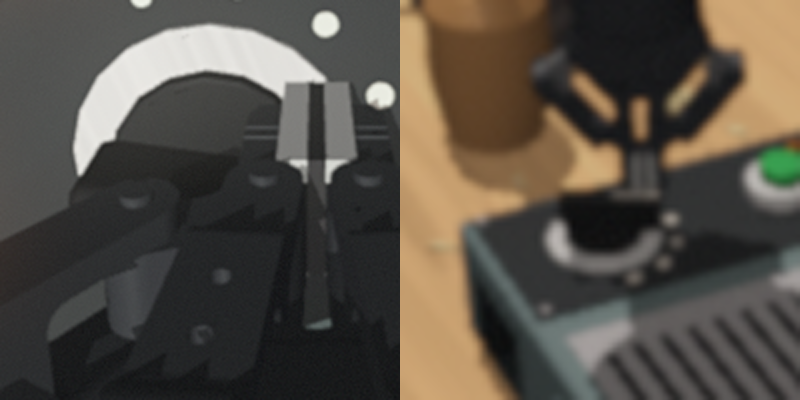

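The finger cleared the bar and the force dropped. I'll back off and look.

```bash
python3 -m handwheel '[{"offset":[8,0,0],"rot":[0,0,0],"claw":-1},{"offset":[2,0,-25],"rot":[0,0,0],"claw":-1},{"offset":[10,0,-45],"rot":[0,0,0],"claw":-1},{"offset":[10,0,-45],"rot":[0,0,0],"claw":-1},{"offset":[10,0,-20],"rot":[0,0,0],"claw":-1},{"offset":[0,0,0],"rot":[0,0,0],"claw":-1},{"offset":[0,0,0],"rot":[0,0,0],"claw":-1}]'
python3 - <<'E'
from workcell import imaging
from h import *
import cv2
f=imaging.grab_frame("wrist"); pickle.dump(f,open("pics/wrist4.pkl","wb")); cv2.imwrite("pics/wrist4.png",cv2.cvtColor(f["color"],cv2.COLOR_RGB2BGR))
need(np.append(C,.132),1.96)
for t,z in [("dial_plate",.0975),("start_button_top",.1195),("stop_button_top",.1195)]:
  for m in imaging.mark_of(t,"wrist")[:2]: print(t,m["uv"],round(m["conf"],2),to_world(f,m["uv"],z).round(4))
g=f["color"].astype(int); 
for nm,m in [("green",(g[...,1]>g[...,0]*1.8)&(g[...,1]>70)),("white",g.min(2)>140)]:
  n,l,s,cc=cv2.connectedComponentsWithStats(m.astype(np.uint8))
  for i in range(1,n):
    if 12<s[i,4]<3000:
      w=to_world(f,cc[i]); 
      if abs(w[0]-.5)<.3 and w[2]>.09: print(nm,s[i],cc[i].round(1),w.round(4),to_world(f,cc[i],.1195).round(4))
E
```

```text
clock: 6.0
position: [0.5458, 0.2212, 0.267]
tool_rot: [-3.141, -0.0, 1.152]
force: [0.9, 0.4, -0.8]
grip_width: 0.0
clk 6.05 pos [0.5455 0.2207 0.2664] q [-0.93  0.53  0.66  1.71 -0.37  1.04 -0.57] F [-0.5 -0.2  0.3]
shift mm (tool) [-56.8 -23.2 134.5] rotvec deg [-0.   0.1  0.8]
in handle frame at phi: along p 22.5 along t -57.3 mm
dial_plate [246.7, 255.6] 0.8 [0.4988 0.1796 0.0975]
start_button_top [385.3, 219.4] 0.7 [0.6185 0.1704 0.1195]
stop_button_top [462.4, 192.9] 0.86 [0.6805 0.1664 0.1195]
green [366 200  36  35 962] [383.4 217.2] [0.6177 0.1728 0.1195] [0.6177 0.1728 0.1195]
white [ 321    0   47  126 1545] [345.7  61.7] [0.574  0.2821 0.3909] [0.6317 0.2924 0.1195]
white [474 106   7   8  47] [477.  109.6] [0.7184 0.218  0.0979] [0.7077 0.2228 0.1195]
white [ 427  160   57   56 1209] [451.9 185.1] [0.6745 0.1762 0.1206] [0.6749 0.1758 0.1195]
white [ 354  188   56   54 1216] [379.5 212.1] [0.6164 0.1779 0.1191] [0.6163 0.178  0.1195]
white [253 207   7   7  35] [255.9 210.1] [0.5239 0.2143 0.0978] [0.5276 0.2193 0.1195]
white [227 211   6   5  26] [229.9 213. ] [0.5026 
[... 222 characters left out ...]
te [500 220   7   6  34] [503.  222.5] [0.7132 0.1182 0.0988] [0.7033 0.1298 0.1195]
white [161 227   7   7  39] [163.9 229.9] [0.4442 0.2309 0.0993] [0.4532 0.2345 0.1195]
white [291 236   8   8  50] [294.7 239.9] [0.5436 0.1764 0.0989] [0.5458 0.1839 0.1195]
white [218 275  22  16 174] [229.4 281.9] [0.4746 0.1641 0.1008] [0.481  0.1717 0.1195]
white [267 292   6   5  25] [269.6 293.8] [0.548  0.2299 0.2854] [0.5072 0.1479 0.1195]
white [282 292   9  11  45] [284.3 295.2] [0.552  0.2269 0.2842] [0.518  0.1416 0.1195]
white [272 350  11  16 139] [276.9 356.7] [0.4799 0.0715 0.0959] [0.4875 0.0884 0.1195]
white [394 359   5   7  19] [395.9 361.3] [0.5837 0.0194 0.0957] [0.5829 0.0406 0.1195]
```

View pics/wrist4.png

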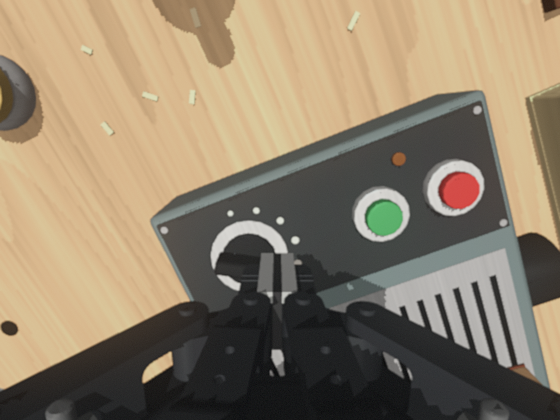

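The green button is at (384,217) and the red at (459,190), with the handle's pointer end still hidden by the fingers. I'll move over the green button at a safe height and check the pointer from there.

```bash
python3 -c "
from h import *
need([.6186,.1712,.26],1.96)"
```

```text
clk 6.2 pos [0.5456 0.2203 0.2664] q [-0.93  0.53  0.66  1.71 -0.37  1.04 -0.57] F [-0.9 -0.8  0.2]
shift mm (tool) [-15.   86.7   6.3] rotvec deg [-0.   0.1  0.8]
in handle frame at phi: along p 22.7 along t -57.0 mm
```

```bash
python3 -m handwheel '[{"offset":[-5,29,2],"rot":[0,0,0],"claw":-1},{"offset":[-5,29,2],"rot":[0,0,0],"claw":-1},{"offset":[-5,29,2],"rot":[0,0,0],"claw":-1},{"offset":[0,0,0],"rot":[0,0,0],"claw":-1},{"offset":[0,0,0],"rot":[0,0,0],"claw":-1},{"offset":[0,0,0],"rot":[0,0,0],"claw":-1}]'
python3 - <<'E'
from workcell import imaging
from h import *
import cv2
f=imaging.grab_frame("wrist"); pickle.dump(f,open("pics/wrist5.pkl","wb")); img=cv2.cvtColor(f["color"],cv2.COLOR_RGB2BGR)
need([.6186,.1712,.15],1.96)
for k,c in [(3,(255,0,0)),(4,(0,0,255)),(5,(0,255,0))]:
    pp,_=pt(k*.5236); 
    for r in (.012,.034): cv2.circle(img,tuple(proj(f,np.append(C+r*pp,.131)).round().astype(int)),1,c,-1)
for z,r in ((.1195,.015),(.1095,.023)):
  for X in ([.6186,.1712],[.6186+.0619,.1712-.0028]):
    for a in np.linspace(0,6.28,24): cv2.circle(img,tuple(proj(f,[X[0]+r*np.cos(a),X[1]+r*np.sin(a),z]).round().astype(int)),0,(255,255,0),-1)
c=proj(f,np.append(C,.131)).astype(int); print(c)
cv2.imwrite("pics/wrist5.png",img)
y,x=max(0,c[1]-50),max(0,c[0]-50); cv2.imwrite("pics/w5c.png",cv2.resize(img[y:y+100,x:x+100],(600,600),interpolation=cv2.INTER_CUBIC))
E
```

```text
clock: 6.8
position: [0.6186, 0.172, 0.2609]
tool_rot: [-3.141, 0.0, 1.151]
force: [-0.2, -0.9, 0.1]
grip_width: 0.0002
clk 6.85 pos [0.6186 0.1722 0.2611] q [-0.76  0.62  0.64  1.56 -0.4   1.09 -0.44] F [ 0.1 -0.2 -0.1]
shift mm (tool) [ -0.9   0.4 111.1] rotvec deg [-0.   0.   0.8]
in handle frame at phi: along p 109.2 along t -44.0 mm
[132 257]
```

View pics/wrist5.png

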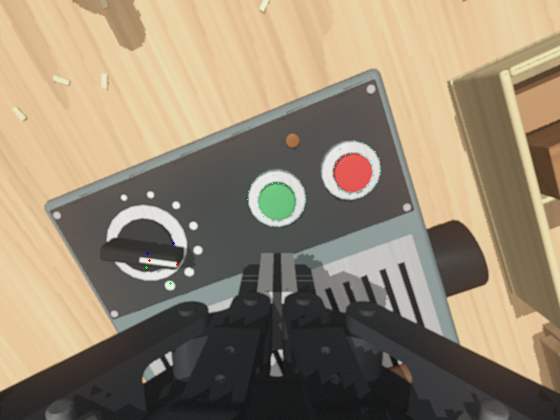

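View pics/w5c.png

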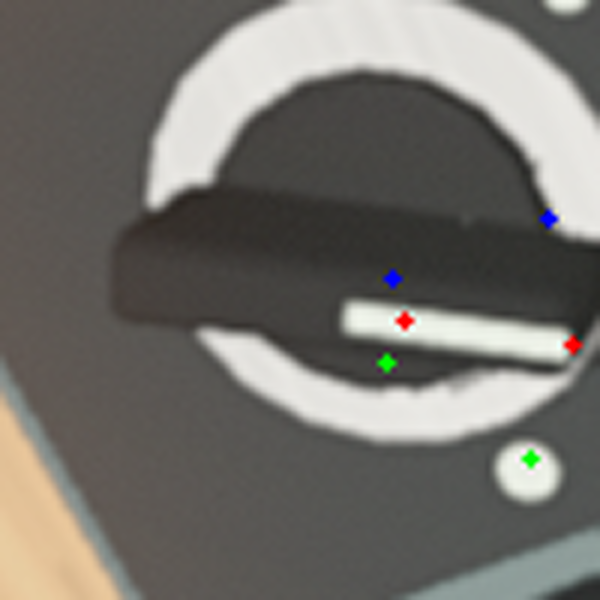

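The handle's white line points at the 5th dot at (198,250); the red overlay marks step 5 and it matches. Next is the button: descend to just above it, then press.

```bash
python3 -m handwheel '[{"offset":[-1,0,45],"rot":[0,0,0],"claw":-1},{"offset":[0,0,45],"rot":[0,0,0],"claw":-1},{"offset":[0,0,21],"rot":[0,0,0],"claw":-1},{"offset":[0,0,0],"rot":[0,0,0],"claw":-1},{"offset":[0,0,0],"rot":[0,0,0],"claw":-1}]'
python3 -c "
from h import *
need([.6186,.1712,.131],1.96)"
```

```text
clock: 7.35
position: [0.619, 0.171, 0.1513]
tool_rot: [3.141, -0.0, 1.151]
force: [-0.5, -0.2, 1.4]
grip_width: 0.0002
clk 7.35 pos [0.619  0.171  0.1513] q [-0.72  0.74  0.56  1.66 -0.48  0.89 -0.38] F [-0.5 -0.2  1.4]
shift mm (tool) [ 0.1 -0.4 20.3] rotvec deg [ 0.  -0.   0.8]
in handle frame at phi: along p 110.1 along t -43.1 mm
```

```bash
python3 -m handwheel '[{"offset":[0,0,8],"rot":[0,0,0],"claw":-1},{"offset":[0,0,6],"rot":[0,0,0],"claw":-1},{"offset":[0,0,5],"rot":[0,0,0],"claw":-1},{"offset":[0,0,1],"rot":[0,0,0],"claw":-1},{"offset":[0,0,0],"rot":[0,0,0],"claw":-1},{"offset":[0,0,0],"rot":[0,0,0],"claw":-1}]'
```

```text
clock: 7.95
position: [0.6195, 0.171, 0.1322]
tool_rot: [3.141, -0.002, 1.15]
force: [-7.2, 0.2, 28.4]
grip_width: -0.0
```

28 N at the predicted depth means the button has bottomed out. Releasing now.

```bash
python3 -m handwheel '[{"offset":[0,0,-10],"rot":[0,0,0],"claw":-1},{"offset":[0,0,-30],"rot":[0,0,0],"claw":-1},{"offset":[0,0,-45],"rot":[0,0,0],"claw":-1},{"offset":[0,0,-45],"rot":[0,0,0],"claw":-1},{"offset":[0,0,0],"rot":[0,0,0],"claw":-1},{"offset":[0,0,0],"rot":[0,0,0],"claw":-1}]'
python3 - <<'E'
from workcell import imaging,status
from h import *
import cv2
for n in ["wrist","scene","side"]:
  f=imaging.grab_frame(n); pickle.dump(f,open(f"pics/{n}6.pkl","wb")); cv2.imwrite(f"pics/{n}6.png",cv2.cvtColor(f["color"],cv2.COLOR_RGB2BGR))
  if n=="wrist":
    g=f["color"].astype(int); m=(g[...,1]>g[...,0]*1.8)&(g[...,1]>70); print("green top z",to_world(f,np.argwhere(m).mean(0)[::-1]).round(4))
    m=(g[...,0]>g[...,1]*2.5)&(g[...,0]>150); print("red",to_world(f,np.argwhere(m).mean(0)[::-1]).round(4))
  else:
    a=pickle.load(open(f"pics/{n}0.pkl","rb"))
    for t in ["carving","sanding_block","gouge_a","gouge_b","mallet","wax_tin","strop"]:
      pass
E
```

```text
clock: 8.55
position: [0.619, 0.1708, 0.2612]
tool_rot: [3.141, -0.002, 1.151]
force: [0.2, 0.6, -1.3]
grip_width: 0.0002
green top z [0.6202 0.1684 0.1194]
red [0.6806 0.1668 0.1203]
```

View pics/wrist6.png

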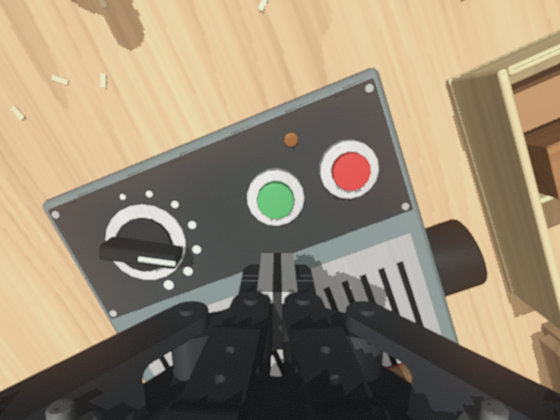

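View pics/side6.png

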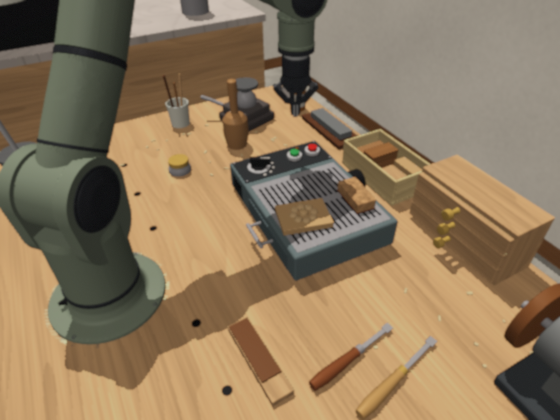

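The green button is back up, with its top measured at z = 0.119. The pointer is still at the 5th dot, and the loose things sit at the same pixels as at the start.

```bash
python3 -c "
from workcell import bot
print(bot.job_done())"
```

```text
the job is handed in; nothing more can be done
None
```

The suction selector is on step 5, the green start button has been pressed and is back up, and the job is handed in; it reported no verdict. The robot clock read about 8.6 s of the 46 s allowed.

- **Selector:** I pushed it from step 2 to step 5 with the closed fingertips on the side of the handle bar, never gripping it. The wrist picture taken before the press showed the white line on the fifth dot, and the one after showed it unchanged.
- **Start button:** The press reached about 28 N at the expected bottom depth, so I take it as fully down. Afterwards its top measured 119.4 mm above the bench, against 119.5 mm when up.
- **Stop button:** It was not touched, and its top measured 120 mm.
- **Loose things:** By eye, nothing had moved in the side view between start and finish. I did not measure each thing's position.
- **Arm at hand-in:** It was raised clear of everything.

No check failed or disagreed. The first start-button position estimates differed by up to about 12 mm between cameras, so I used the wrist camera and the dot pattern.

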